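# Pull the cake tray out of the holding cabinet to its stop

### The arm

A 7-joint arm with a two-finger parallel gripper is mounted at the origin on a cart in front of the work surface, level with it; the furniture and walls round the work are solid. World frame = base frame: x ahead of the robot, y to its left, z up, the work surface at z = 0. Lengths are in m, angles in rad, forces in N, time in s.
With the tool pointing down it reaches from about 0.4 to 0.85 m from the base axis. Payload 4.5 kg.
Tool frame: the origin (TCP) lies midway between the tips of the shut fingers; the grasp point (between the pads) lies 19 mm behind it; z points along the fingers, y is the direction in which the jaws open and shut (so a half turn about z gives the same grasp; the last joint's range is limited). The gripper opens to 85 mm and grips with 20 to 120 N. Pads are 22 mm wide; open, the fingers measure 114 mm over their backs; the gripper's body (76 mm by 85 mm) begins 54 mm behind the grasp point. The pads swing forward as they close: fully open they stand 13 mm farther back than shut.
Start: joints at [1.288, 0.689, -0.195, 1.565, 0.157, 0.902, -0.215], TCP at [0.195, -0.594, 0.231] pointing down, gripper open.
Joint ranges: [-3.01, 3.01], [-0.46, 2.08], [-1.47, 1.51], [0.13, 2.56], [-1, 4.14], [0.04, 2.09], [-2.66, 2.66]. Speed limits (rad/s): [2.57, 2.57, 3.14, 3.14, 3.14, 3.14, 3.14].

### API

Orientations are given as a unit quaternion [w, x, y, z].
In Python, from bench import arm, capture, calibration, job_done gives the robot as it stands.
- The arm moves only by the tool play_rows, never from a script. Its argument "steps" is a list of rows, each a list of 7 numbers: the shift along the tool's x, y, z in m, then the turn, a rotation vector about the tool's x, y, z in rad, then the gripper's target within -1 to 1 (shut at 1, half-way at 0, fully open at -1). In form: [[dx, dy, dz, rx, ry, rz, gripper], ...]. A call has 1 to 20 rows; each row shifts and turns the commanded pose from where the row before left it, along the tool's axes as they then stand; what a row does not reach is not made up. A row lasts 1/8 s, in which the tool goes at most 62.5 mm and 10.7 degrees, less where a joint would pass 70% of its speed; a pose out of reach is approached as far as the arm can. A call with a gripper value outside its range is refused whole. The fingers move at their own pace and stop on an object; "squeeze" is the grip in N (left out, the last holds). Time passes only in rows, so rows that do not move let the fingers close. It gives the time, the measured TCP pose, the force and the opening at its end, in the units of the state.
- arm.read_state(): the state, without advancing time (a new reading comes with each control period).
- capture(name): name is "scene" or "side" or "wrist"; returns the picture (400x640x3 uint8, red, green, blue); there is no depth.
- calibration(name): a dict with "mtx" (3x3 intrinsics, pixels), "k1" (the pictures are not rectified: a ray, as slopes to the right and down, at radius r is drawn at 1 + k1 r^2 times it, then the intrinsics apply), "R" (3x3) and "t" (3): a world point X has camera coordinates R X + t. Camera axes: x right, y down, z forward; pixel columns grow to the right and rows downward; lengths in m; the calibration is good to about 2 mm. A picture is of the moment at which its call begins: read the wrist's pose just before it. calibration takes no time and is no camera call; for the wrist camera it gives the pose at the moment of the call.
- job_done(): hands the job in, once; it reports no verdict.
The state is a dict: "t": time; "q": joint angles; "qd": joint speeds; "tau": joint torques, N m; "eef_pos": TCP position; "orientation": TCP orientation; "wrist_force": force on the tool from outside, world axes, zero at the start; "ft_torque": the same for the moment, N m; "opening": finger opening in m.
Only numpy, scipy, OpenCV 4.12 (cv2) and the standard library are available. Lean on these libraries where they do the work, as an engineer would, in place of code of your own. Each camera call takes 0.05 s, during which the arm holds its last target.

### The job

Bring the tray of cakes out for packing: swing the latch on the front of the low steel cabinet outward and up until it no longer bars the tray, then draw the tray out by its handle as far as it goes, pressed fully home against its sprung end stop, which lies at a different distance each time and must be felt. Pull gently, never forcing the tray against the latch or the stop. Leave the tray there with both cakes still lying on it, and do not disturb the roll of tape or the timer.

Things in the scene. Friction and masses are not known exactly. Their poses are not given: they have to be found in the camera images.
- cabinet: low brushed-steel counter-top cabinet, 220 (its x) x 300 (y) x 100 mm high, fixed to the table. Origin: on the table, midway across, 130 mm behind its front face; x points from its front to its back, y left seen from the robot, z up. The front is turned roughly to the robot. It holds one tray, with tongs lying on its roof; its end stop is out of sight under the tray, set at a different place each time
- tray: aluminium tray with a steel front; slides out along the cabinet's -x. Axes and origin are the cabinet's when shut (as at the start). Front 236 mm wide, 20 to 72 mm above the table, outer face at x = -136.5 mm; pan 230 mm wide, floor at 34 mm, walls to 58 mm. About 7 N of friction, stays where left. Meets its stop somewhere between 90 and 150 mm out, to be felt
- handle (a point): middle of the bar of the tray's dark bow handle: 10 mm round bar, 80 mm long along the cabinet's y, 80 mm above the table, its centre 48.5 mm in front of the tray front; two legs at y = +-40 mm run back to the front. The gap behind the bar, 43 x 70 mm, is open from above down to the table, so the bar can be hooked from behind
- latch (a joint): turn latch on the right of the cabinet's front: dark blade 62 x 14 mm that bars the tray front. Angle in rad: 0 hanging straight down, grows as its lower end swings outward (cabinet's -y, right) and up, 1.57 level, stop 1.6; starts at 0 to 0.3. Tray free above about 1.0. Stays where left (friction 0.07 N m). Pivot in the cabinet frame (-130, -105, 89) mm, axis along x
- latch_tab (a point): middle of the latch's tab: 12 mm round peg standing 30 mm forward (cabinet's -x) from the blade, 42 mm from the pivot; it spans 143 to 174 mm in front of the cabinet's origin (this point: 158). With the latch hanging it is 47 mm above the table and about 54 mm of room lies between it and the handle's leg
- buffer (a joint): sprung rubber buffer of the tray's hidden end stop, in m: 0 until the tray reaches it, then pressed in by the tray, at most 0.008, where the tray is hard against its stop. Its spring adds up to 5 N to the pull, less than the tray's friction, so a tray left there stays
- cake_a_mid (a point): centre of a plain ring cake, about 80 mm across and 34 mm high, loose on the tray (inside the cabinet at the start), right-hand side
- cake_b_mid (a point): centre of a ring cake with chocolate chips, about 80 mm across and 32 mm high, loose on the tray (inside the cabinet at the start), left-hand side
- tape: bystander: roll of tape, 103 mm across, 25 mm high, lying on the table to the right of the cabinet's front; origin at the centre of its underside
- timer: bystander: small white timer, 70 x 66 x 21 mm, lying on the table in front of the cabinet, beyond its left end; origin at the centre of its underside

How it is judged:
By the outcome, as a careful person would: the job done as asked, in the order asked, and still so for the second after the job is handed in, with the robot touching nothing.
It also fails if it takes over 70 s, if anything falls off the work surface, if the arm or the gripper's body presses on something with over 40 N, if the wrist force passes 120 N, or if a joint passes its speed limit or range.

## Working session

There is one attempt and no reset: what is moved stays moved. The work goes in short steps, Python scripts to look and compute and a tool call to move; the robot and the scene stay as the last step left them, time stands still between calls to the robot, and variables do not carry over. Pictures are saved under pics/ and viewed, and the job is handed in when it is done.

Besides the shell and the picture viewer there is one more tool, called by a JSON object that holds its "method" and its "body", one argument or row to a line. play_rows: Moves the arm, as the interface text tells. Its arguments: {"type":"object","properties":{"steps":{"type":"array","items":{"type":"array","items":{"type":"number"}}},"squeeze":{"type":"number"}},"required":["steps"]}

```bash
mkdir -p pics; ls; python3 - <<'E'
from bench import arm,capture,calibration
import cv2
print(arm.read_state())
for n in("scene","side","wrist"):
    c=calibration(n);print(n,c)
    cv2.imwrite(f"pics/{n}0.png",capture(n)[:,:,::-1])
E
```

```text
pics
{'t': 0.0, 'q': array([ 1.28781504,  0.68998784, -0.19456751,  1.56638452,  0.15732979,
        0.90252143, -0.21507476]), 'qd': array([-0.00096107,  0.00073224, -0.00025184,  0.00033298,  0.00181302,
       -0.00027053, -0.00098445]), 'tau': array([-5.71392102e-04, -5.39612961e+01, -1.26657285e+00, -1.58541942e+01,
        9.15789540e-03,  9.54187999e-03,  5.85287466e-05]), 'eef_pos': array([ 0.1944524 , -0.59326818,  0.23047224]), 'orientation': array([-9.26331605e-04,  9.87468198e-01,  1.57815251e-01, -2.14873705e-04]), 'wrist_force': array([-1.01890674, -0.56837242, -0.46674369]), 'ft_torque': array([ 0.02781374, -0.02296479,  0.02910937]), 'opening': 0.08533291437981824}
scene {'mtx': array([[437.73113095,   0.        , 320.46023387],
       [  0.        , 437.73113095, 192.17385379],
       [  0.        ,   0.        ,   1.        ]]), 'k1': -0.019274193182635985, 'R': array([[-0.54230754, -0.8401495 , -0.00716615],
       [-0.35807052,  0.2388298 , -0.90263272],
       [ 0.76005792, -0.48693855, -0.43035197]]), 't': array([0.36065197, 0.33729683, 0.47895869])}
side {'mtx': array([[422.99476984,   0.        , 326.4608939 ],
       [  0.        , 422.99476984, 197.94320972],
       [  0.        ,   0.        ,   1.        ]]), 'k1': -0.10242184156200548, 'R': array([[ 0.99599812, -0.08919326,  0.00568361],
       [-0.0400642 , -0.50242313, -0.86369315],
       [ 0.07989119,  0.86000905, -0.50398595]]), 't': array([-0.70367525,  0.09985755,  0.90222386])}
wrist {'mtx': array([[359.87541688,   0.        , 314.41631001],
       [  0.        , 359.87541688, 202.26875217],
       [  0.        ,   0.        ,   1.        ]]), 'k1': 0.007368731859067965, 'R': array([[ 0.31216099, -0.95002507, -0.00280789],
       [-0.90247267, -0.29745695,  0.31154846],
       [-0.29681408, -0.09471923, -0.95022612]]), 't': array([-0.62428595, -0.04022779,  0.3816668 ])}
```

View pics/scene0.png

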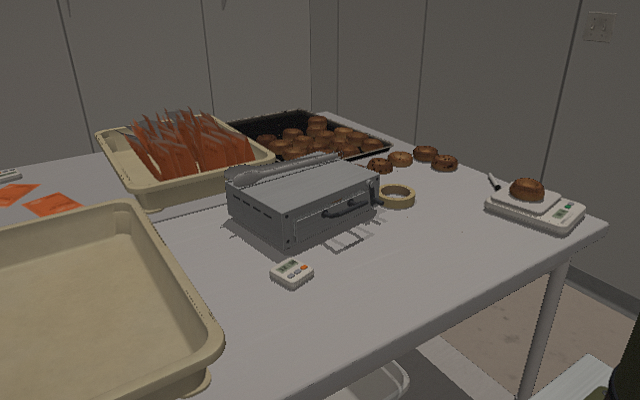

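View pics/side0.png

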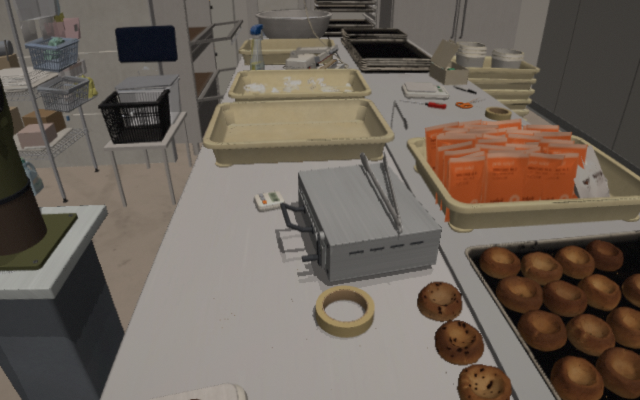

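View pics/wrist0.png

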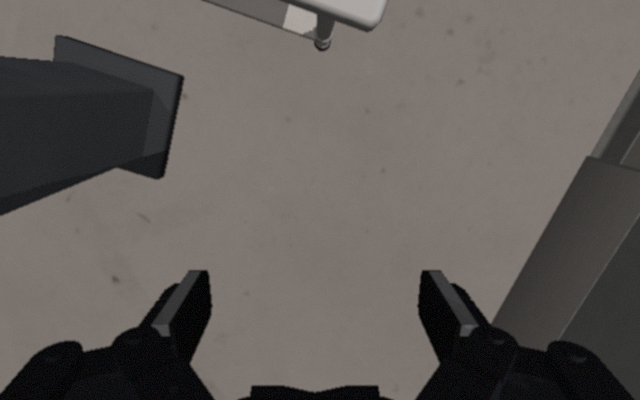

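```bash
python3 - <<'E'
import cv2
a=cv2.imread("pics/scene0.png")[140:290,215:425]
cv2.imwrite("pics/s_crop.png",cv2.resize(a,None,fx=3.8,fy=3.8,interpolation=cv2.INTER_CUBIC))
a=cv2.imread("pics/side0.png")[150:345,245:445]
cv2.imwrite("pics/d_crop.png",cv2.resize(a,None,fx=3,fy=3,interpolation=cv2.INTER_CUBIC))
E
```

```text
(no output)
```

View pics/s_crop.png

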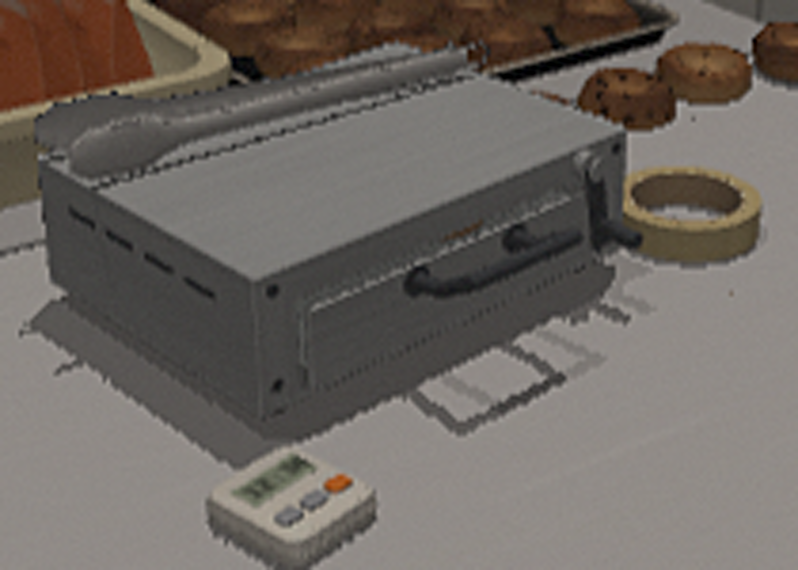

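View pics/d_crop.png

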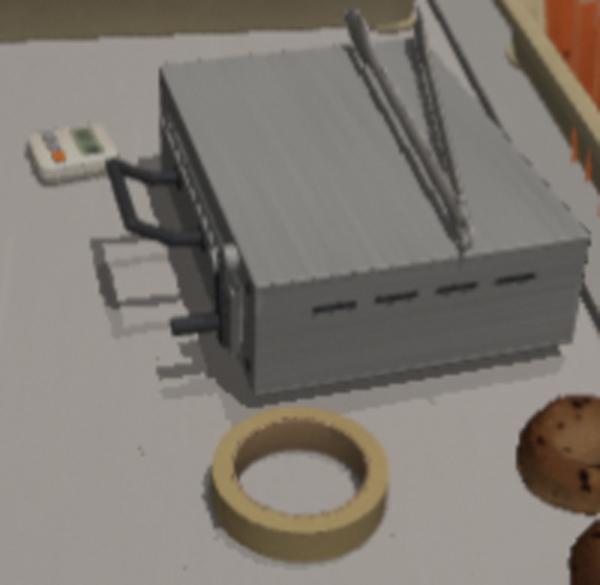

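```bash
cat > h.py <<'E'
import numpy as np,cv2
from bench import arm,capture,calibration
def proj(n,X,c=None):
    c=c or calibration(n);Y=np.atleast_2d(X)@c["R"].T+c["t"];s=Y[:,:2]/Y[:,2:]
    s=s*(1+c["k1"]*(s**2).sum(1,keepdims=True));return s@c["mtx"][:2,:2].T+c["mtx"][:2,2]
def ray(n,uv,z,c=None):
    c=c or calibration(n);d=(np.array(uv,float)-c["mtx"][:2,2])/[c["mtx"][0,0],c["mtx"][1,1]]
    s=d.copy()
    for _ in range(20): s=d/(1+c["k1"]*(s@s))
    v=c["R"].T@np.r_[s,1];o=-c["R"].T@c["t"];return o+v*(z-o[2])/v[2]
def T(p,X):
    x,y,a=p;X=np.atleast_2d(X);c,s=np.cos(a),np.sin(a)
    return np.c_[x+c*X[:,0]-s*X[:,1],y+s*X[:,0]+c*X[:,1],X[:,2]]
E
python3 - <<'E'
from h import *
from scipy.optimize import least_squares
S=lambda u,v:(u/3.8+215-.37,v/3.8+140-.37)
D=lambda u,v:(u/3+245-.33,v/3+150-.33)
obs=[("scene",S(252,280),(-.13,.15,.1)),("scene",S(625,132),(-.13,-.15,.1)),("scene",S(40,157),(.09,.15,.1)),("scene",S(262,420),(-.13,.15,0)),
("side",D(160,68),(-.13,.15,.1)),("side",D(255,285),(-.13,-.15,.1)),("side",D(587,238),(.09,-.15,.1)),("side",D(255,393),(-.13,-.15,0)),("side",D(572,348),(.09,-.15,0))]
C={n:calibration(n) for n in("scene","side")}
def f(p,pr=0):
    return np.concatenate([(proj(n,T(p,X),C[n])[0]-uv) for n,uv,X in obs])
r=least_squares(f,[.7,0,0],loss="soft_l1")
print(r.x,f(r.x).reshape(-1,2).round(1))
p=r.x; np.save("p.npy",p)
h=T(p,(-.185,0,.08))[0];print("handle",h)
for n in C: print(n,proj(n,T(p,[(-.185,.04,.08),(-.185,-.04,.08)]),C[n]))
for a in (0,.1,.2,.3):
  X=T(p,(-.174,-.105-.042*np.sin(a),.089-.042*np.cos(a)))
  print(a,X,proj("scene",X,C["scene"]),proj("side",X,C["side"]))
print("obs tab scene",S(638,241),"side",D(173,327))
print("obs handle ends side",D(115,165),D(132,232))
print("tape",ray("side",D(300,480),.025,C["side"]),"timer",ray("side",D(73,150),.02,C["side"]), ray("scene",S(292,490),.02,C["scene"]))
E
```

```text
[ 0.79863995 -0.0216715   0.16252043] [[ 0.1 -0.7]
 [ 0.8 -1.8]
 [-1.5 -0.9]
 [-0.4  4.5]
 [-0.9 -2.2]
 [ 0.1 -0.4]
 [ 2.1 -2. ]
 [-0.5  6.3]
 [-0.3  2.6]]
handle [ 0.61607777 -0.0516056   0.08      ]
scene [[339.46604229 213.20511217]
 [365.48831325 201.46160311]]
side [[281.88472263 203.77944906]
 [288.41755431 224.09355664]]
0 [[ 0.64392244 -0.15344211  0.047     ]] [[380.36096532 204.00504735]] [[300.87864926 256.40822501]]
0.1 [[ 0.6446009  -0.15757986  0.04720983]] [[381.54353154 203.37050277]] [[301.31987796 257.66319242]]
0.2 [[ 0.64527257 -0.16167626  0.0478372 ]] [[382.71837148 202.5858402 ]] [[301.75501458 258.74022387]]
0.3 [[ 0.64593076 -0.1656904   0.04887587]] [[383.87456904 201.65936112]] [[302.17984986 259.62667767]]
obs tab scene (382.52473684210526, 203.05105263157895) side (302.3366666666667, 258.67)
obs handle ends side (283.00333333333333, 204.67) (288.67, 227.0033333333333)
tape [ 0.71246721 -0.27645637  0.025     ] timer [0.57512876 0.11010138 0.02      ] [0.56796759 0.12869068 0.02      ]
```

```bash
python3 - <<'E'
from h import *
from scipy.optimize import least_squares
S=lambda u,v:(u/3.8+215-.37,v/3.8+140-.37)
D=lambda u,v:(u/3+245-.33,v/3+150-.33)
obs=[("scene",S(252,280),(-.13,.15,.1)),("scene",S(625,132),(-.13,-.15,.1)),("scene",S(40,157),(.09,.15,.1)),
("side",D(160,68),(-.13,.15,.1)),("side",D(255,285),(-.13,-.15,.1)),("side",D(587,238),(.09,-.15,.1)),("side",D(115,163),(-.185,.04,.08)),("side",D(132,230),(-.185,-.04,.08))]
C={n:calibration(n) for n in("scene","side")}
f=lambda p:np.concatenate([(proj(n,T(p,X),C[n])[0]-uv) for n,uv,X in obs])
r=least_squares(f,[.7,0,0],loss="soft_l1")
print(r.x,f(r.x).reshape(-1,2).round(1).tolist())
p=r.x; np.save("p.npy",p)
print("handle",T(p,(-.185,0,.08))[0],"bar top",proj("side",T(p,(-.185,0,.08)),C["side"]))
for a in (0,.1,.2,.3):
  X=T(p,(-.174,-.105-.042*np.sin(a),.089-.042*np.cos(a)))
  print(a,X,proj("scene",X,C["scene"]),proj("side",X,C["side"]))
inv=lambda X:(np.array([[np.cos(p[2]),np.sin(p[2])],[-np.sin(p[2]),np.cos(p[2])]])@(np.array(X)[:2]-p[:2]))
print("tape cab",inv(ray("side",D(300,480),.025,C["side"])))
print("timer cab",inv(ray("side",D(73,150),.02,C["side"])),inv(ray("scene",S(300,495),.02,C["scene"])))
w=calibration("wrist");s=arm.read_state();cam=-w["R"].T@w["t"];print("cam rel tcp",cam-s["eef_pos"])
E
```

```text
[ 0.79913308 -0.0241046   0.1548532 ] [[0.3, -1.2], [1.5, -1.8], [-0.6, -1.4], [-0.2, -1.9], [-0.3, 0.2], [2.4, -1.0], [-0.9, 0.0], [-0.3, -1.9]]
handle [ 0.61634676 -0.05263808  0.08      ] bar top [[285.15668722 213.80959908]]
0 [[ 0.64340982 -0.15468509  0.047     ]] [[380.91347947 203.95401686]] [[300.63227935 256.82911983]]
0.1 [[ 0.64405652 -0.15882792  0.04720983]] [[382.1049183  203.32429648]] [[301.05623838 258.09016937]]
0.2 [[ 0.64469677 -0.16292935  0.0478372 ]] [[383.28864833 202.54438148]] [[301.47404852 259.17319182]]
0.3 [[ 0.64532416 -0.16694842  0.04887587]] [[384.45366829 201.62252121]] [[301.8816628  260.06548131]]
tape cab [-0.12455033 -0.23596526]
timer cab [-0.20062466  0.16714941] [-0.21090488  0.18630002]
cam rel tcp [0.07735392 0.02447532 0.142912  ]
```

```bash
cat >> h.py <<'E'
from scipy.spatial.transform import Rotation as Ro
def rot(s): q=s["orientation"]; return Ro.from_quat([q[1],q[2],q[3],q[0]])
def Rt(p): # desired tool: x along cab +x, z down
    c,s=np.cos(p[2]),np.sin(p[2]);return Ro.from_matrix(np.array([[c,s,0],[s,-c,0],[0,0,-1]]))
def go(cab,p=None):
    p=np.load("p.npy") if p is None else p
    st=arm.read_state();R0=rot(st);Rd=Rt(p);X=T(p,cab)[0]
    print("t",round(st["t"],2),"turn",(R0.inv()*Rd).as_rotvec().round(4),"then shift tool",Rd.inv().apply(X-st["eef_pos"]).round(4),"F",st["wrist_force"].round(1),"op",round(st["opening"],4))
    c,s=np.cos(p[2]),np.sin(p[2]);d=st["eef_pos"]-[p[0],p[1],0];print("tcp cab",np.round([c*d[0]+s*d[1],-s*d[0]+c*d[1],d[2]],4))
E
python3 -c "
from h import *
go((-.163,-.111,.16))"
```

```text
t 0.15 turn [-0.0014  0.0002  0.162 ] then shift tool [ 0.5222 -0.3583  0.0707] F [-0.6 -0.2 -0.2] op 0.0856
tcp cab [-0.6852 -0.4693  0.2307]
```

{"method": "play_rows", "body": {
  "steps": [
    [0, 0, 0, 0, 0, 0.162, 0.2],
    [0.0475, -0.0326, 0, 0, 0, 0, 0.2],
    [0.0475, -0.0326, 0, 0, 0, 0, 0.2],
    [0.0475, -0.0326, 0, 0, 0, 0, 0.2],
    [0.0475, -0.0326, 0, 0, 0, 0, 0.2],
    [0.0475, -0.0326, 0, 0, 0, 0, 0.2],
    [0.0475, -0.0326, 0, 0, 0, 0, 0.2],
    [0.0475, -0.0326, 0.01, 0, 0, 0, 0.2],
    [0.0475, -0.0326, 0.01, 0, 0, 0, 0.2],
    [0.0475, -0.0326, 0.01, 0, 0, 0, 0.2],
    [0.0475, -0.0326, 0.02, 0, 0, 0, 0.2],
    [0.0475, -0.0326, 0.02, 0, 0, 0, 0.2],
    [0, 0, 0, 0, 0, 0, 0.2],
    [0, 0, 0, 0, 0, 0, 0.2]
  ],
  "squeeze": 20
}}

```text
t: 1.9
eef_pos: [0.6551, -0.1594, 0.1607]
orientation: [0.0, 0.997, 0.077, -0.001]
wrist_force: [-0.1, -1.3, 0.4]
opening: 0.0342
```

```bash
python3 - <<'E'
from h import *
go((-.163,-.111,.16))
p=np.load("p.npy");c=calibration("wrist")
im=capture("wrist")[:,:,::-1].copy();cv2.imwrite("pics/w1r.png",im)
a=.12
for X in [(-.185,.04,.085),(-.185,-.04,.085),(-.1365,.04,.085),(-.174,-.105-.042*np.sin(a),.089-.042*np.cos(a)),(-.143,-.105-.042*np.sin(a),.089-.042*np.cos(a)),(-.13,-.15,.1),(-.13,.15,.1)]:
    u=proj("wrist",T(p,X),c)[0];print(X,u.round(0));cv2.circle(im,tuple(int(v) for v in u),3,(0,0,255),1)
cv2.imwrite("pics/w1.png",im)
E
```

```text
t 1.9 turn [0.0006 0.0016 0.0002] then shift tool [ 0.0002 -0.0005  0.0007] F [-0.1 -1.3  0.4] op 0.0342
tcp cab [-0.1632 -0.1115  0.1607]
(-0.185, 0.04, 0.085) [ 86. 247.]
(-0.185, -0.04, 0.085) [207. 247.]
(-0.1365, 0.04, 0.085) [ 71. 176.]
(-0.174, np.float64(-0.11002791270613461), np.float64(0.04730203729413761)) [312. 212.]
(-0.143, np.float64(-0.11002791270613461), np.float64(0.04730203729413761)) [312. 172.]
(-0.13, -0.15, 0.1) [380. 171.]
(-0.13, 0.15, 0.1) [-143.  171.]
```

View pics/w1.png

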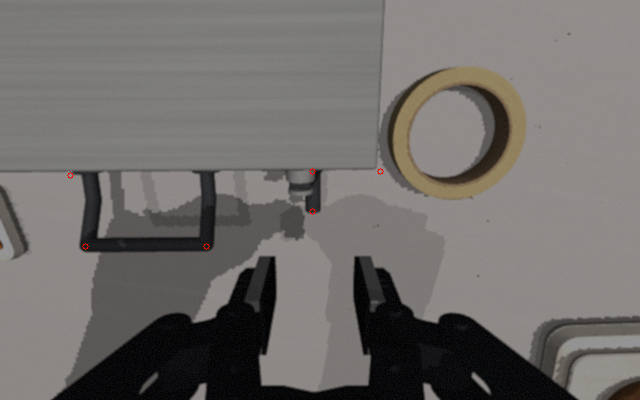

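{"method": "play_rows", "body": {
  "steps": [
    [0, 0, 0.03, 0, 0, 0, 0.2],
    [0, 0, 0.03, 0, 0, 0, 0.2],
    [0, 0, 0.02, 0, 0, 0, 0.2],
    [0, 0, 0.015, 0, 0, 0, 0.2],
    [0, 0, 0.015, 0, 0, 0, 0.2],
    [0, 0, 0.0125, 0, 0, 0, 0.2],
    [0, 0, 0, 0, 0, 0, 0.2]
  ]
}}

```text
t: 2.82
eef_pos: [0.655, -0.1588, 0.0378]
orientation: [-0.0, 0.997, 0.077, -0.001]
wrist_force: [0.2, 0.5, 0.8]
opening: 0.0342
```

```bash
python3 - <<'E'
from h import *
go((-.163,-.111,.038))
im=capture("wrist")[:,:,::-1].copy();cv2.imwrite("pics/w2.png",im)
E
```

```text
t 2.83 turn [-0.0005  0.0016  0.0001] then shift tool [ 0.0001  0.0001 -0.0002] F [0.2 0.5 0.8] op 0.0342
tcp cab [-0.1631 -0.1109  0.0378]
```

View pics/w2.png

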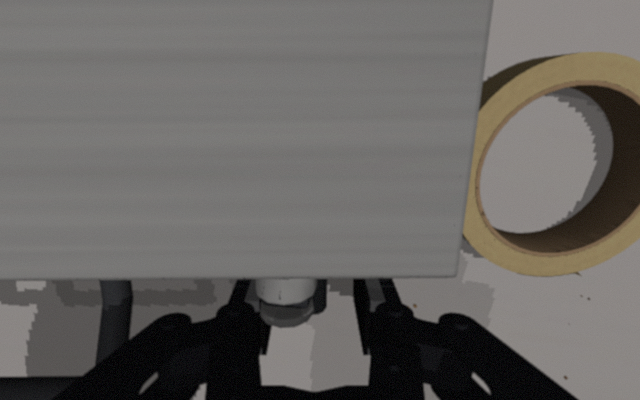

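{"method": "play_rows", "body": {
  "steps": [
    [0, 0, 0, 0, 0, 0, 1],
    [0, 0, 0, 0, 0, 0, 1],
    [0, 0, 0, 0, 0, 0, 1],
    [0, 0, 0, 0, 0, 0, 1]
  ],
  "squeeze": 20
}}

```text
t: 3.38
eef_pos: [0.6563, -0.159, 0.0395]
orientation: [0.0, 0.997, 0.077, 0.001]
wrist_force: [0.4, 0.9, 5.2]
opening: 0.0109
```

{"method": "play_rows", "body": {
  "steps": [
    [0, 0.0033, -0.0007, 0, 0, 0, 1],
    [0, 0.0033, -0.0008, 0, 0, 0, 1],
    [0, 0.0038, -0.0014, 0, 0, 0, 1],
    [0, 0.0038, -0.0018, 0, 0, 0, 1],
    [0, 0.0035, -0.0023, 0, 0, 0, 1],
    [0, 0.0035, -0.0025, 0, 0, 0, 1],
    [0, 0, 0, 0, 0, 0, 1]
  ]
}}

```text
t: 4.25
eef_pos: [0.6589, -0.1777, 0.0474]
orientation: [-0.002, 0.997, 0.078, -0.0]
wrist_force: [0.6, 4.2, -1.8]
opening: 0.011
```

{"method": "play_rows", "body": {
  "steps": [
    [0, 0.0031, -0.0028, 0, 0, 0, 1],
    [0, 0.0027, -0.0032, 0, 0, 0, 1],
    [0, 0.0024, -0.0034, 0, 0, 0, 1],
    [0, 0.0021, -0.0036, 0, 0, 0, 1],
    [0, 0.0014, -0.0029, 0, 0, 0, 1],
    [0, 0.0011, -0.003, 0, 0, 0, 1],
    [0, 0.0009, -0.003, 0, 0, 0, 1],
    [0, 0.0006, -0.0031, 0, 0, 0, 1],
    [0, 0, -0.002, 0, 0, 0, 1],
    [0, 0, 0, 0, 0, 0, 1]
  ]
}}

```text
t: 5.5
eef_pos: [0.6609, -0.1917, 0.0743]
orientation: [-0.002, 0.997, 0.078, -0.0]
wrist_force: [0.5, 5.0, -2.8]
opening: 0.0115
```

```bash
python3 - <<'E'
from h import *
go((-.163,-.111,.038))
for n in("wrist","side"):
    im=capture(n)[:,:,::-1].copy()
    if n=="side": im=cv2.resize(im[180:320,245:445],None,fx=4,fy=4)
    cv2.imwrite(f"pics/{n}3.png",im)
E
```

```text
t 5.5 turn [-0.0033  0.0007  0.0014] then shift tool [-0.0006 -0.0333  0.0363] F [ 0.5  5.  -2.8] op 0.0115
tcp cab [-0.1624 -0.1443  0.0743]
```

View pics/wrist3.png

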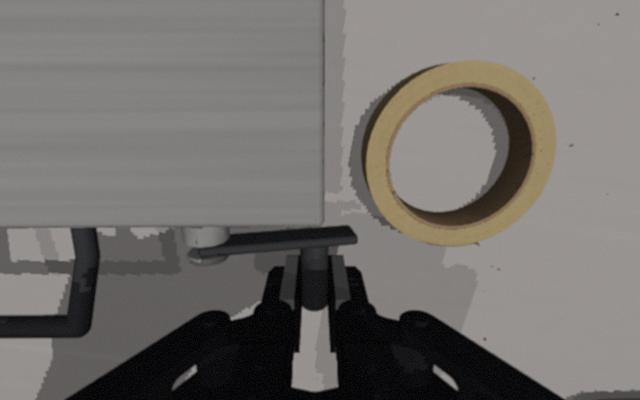

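View pics/side3.png

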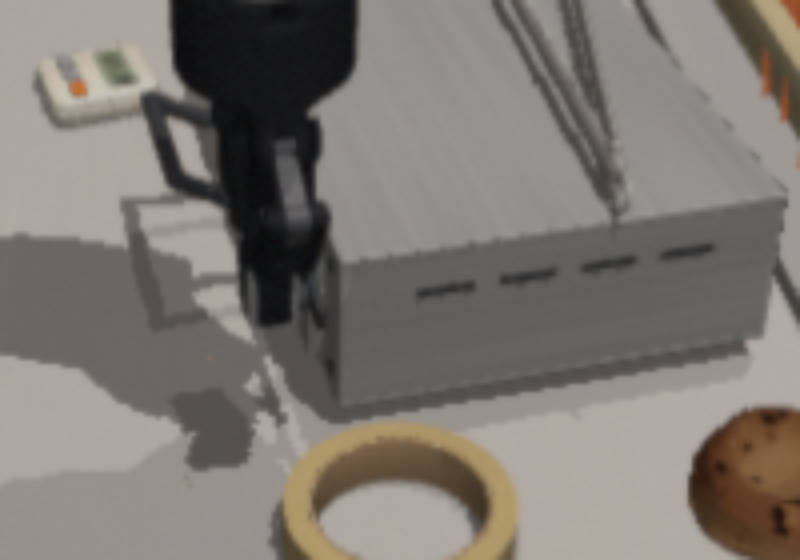

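{"method": "play_rows", "body": {
  "steps": [
    [0, 0, 0, 0, 0, 0, 0.3],
    [0, 0, 0, 0, 0, 0, 0.3],
    [0, 0, -0.02, 0, 0, 0, 0.3],
    [0, 0, -0.03, 0, 0, 0, 0.3],
    [0, 0, -0.03, 0, 0, 0, 0.3],
    [0, -0.04, 0, 0, 0, 0, 1],
    [0, -0.05, 0, 0, 0, 0, 1],
    [0.002, -0.054, 0, 0, 0, 0, 1],
    [0, 0, 0, 0, 0, 0, 1],
    [0, 0, 0, 0, 0, 0, 1]
  ]
}}

```text
t: 6.85
eef_pos: [0.6415, -0.0525, 0.1567]
orientation: [0.001, 0.997, 0.077, 0.001]
wrist_force: [-0.6, -1.1, -0.3]
opening: 0.0001
```

```bash
python3 - <<'E'
from h import *
go((-.160,0,.058))
p=np.load("p.npy");c=calibration("wrist")
im=capture("wrist")[:,:,::-1].copy()
for X in [(-.19,.04,.08),(-.19,-.04,.08),(-.185,.0,.085),(-.1365,.0,.072),(-.13,-.15,.1)]:
    u=proj("wrist",T(p,X),c)[0];print(X,u.round(0));cv2.circle(im,tuple(int(v) for v in u),3,(0,0,255),1)
cv2.imwrite("pics/w4.png",im)
im=cv2.resize(capture("side")[180:320,245:445,::-1],None,fx=4,fy=4);cv2.imwrite("pics/side4.png",im)
im=cv2.resize(capture("scene")[140:290,215:425,::-1],None,fx=3.5,fy=3.5);cv2.imwrite("pics/scene4.png",im)
E
```

```text
t 6.85 turn [ 0.0018 -0.0017 -0.0003] then shift tool [ 0.0001 -0.0038  0.0987] F [-0.6 -1.1 -0.3] op 0.0001
tcp cab [-0.1601 -0.0038  0.1567]
(-0.19, 0.04, 0.08) [249. 257.]
(-0.19, -0.04, 0.08) [368. 257.]
(-0.185, 0.0, 0.085) [308. 254.]
(-0.1365, 0.0, 0.072) [308. 178.]
(-0.13, -0.15, 0.1) [571. 179.]
```

View pics/w4.png

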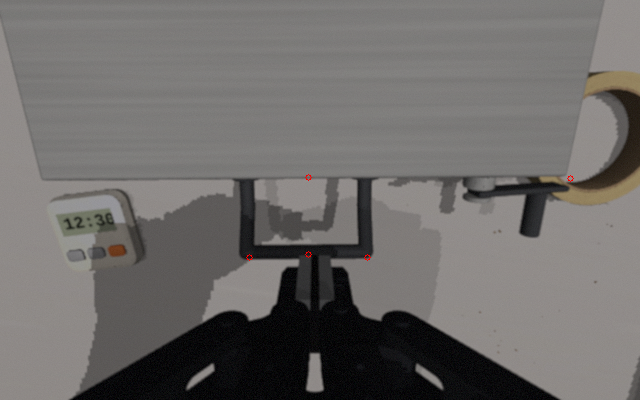

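View pics/side4.png

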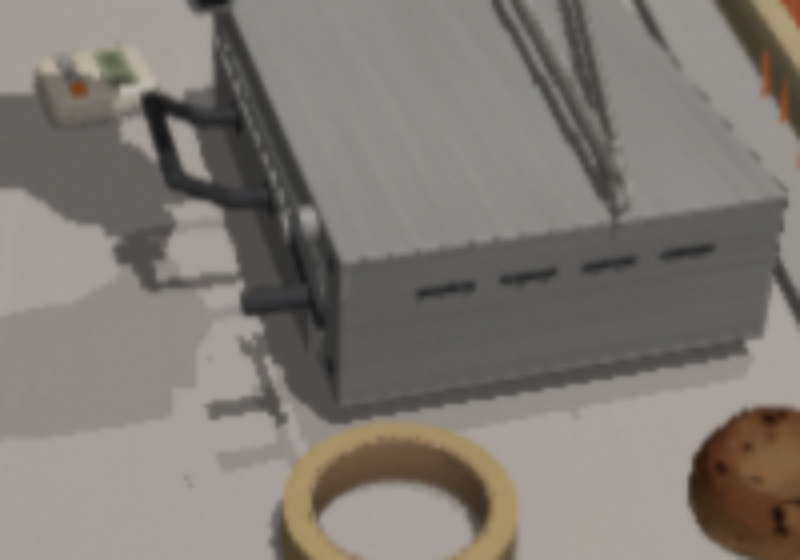

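View pics/scene4.png

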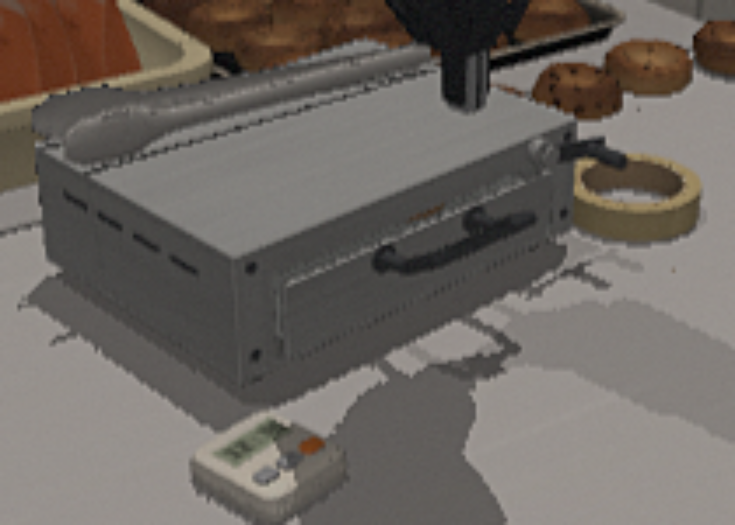

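{"method": "play_rows", "body": {
  "steps": [
    [0.002, -0.004, 0.02, 0, 0, 0, 1],
    [0, 0, 0.025, 0, 0, 0, 1],
    [0, 0, 0.015, 0, 0, 0, 1],
    [0, 0, 0.015, 0, 0, 0, 1],
    [0, 0, 0.013, 0, 0, 0, 1],
    [0, 0, 0.01, 0, 0, 0, 1],
    [0, 0, 0, 0, 0, 0, 1]
  ]
}}

```text
t: 7.88
eef_pos: [0.6418, -0.0472, 0.0565]
orientation: [-0.0, 0.997, 0.077, -0.001]
wrist_force: [-0.5, 0.0, -0.1]
opening: -0.0001
```

```bash
python3 - <<'E'
from h import *
go((-.160,0,.058))
im=capture("wrist")[:,:,::-1].copy()
cv2.imwrite("pics/w5.png",im)
E
```

```text
t 7.88 turn [-0.0002  0.0013  0.    ] then shift tool [-0.001   0.0014 -0.0015] F [-0.5  0.  -0.1] op -0.0001
tcp cab [-0.159   0.0014  0.0565]
```

View pics/w5.png

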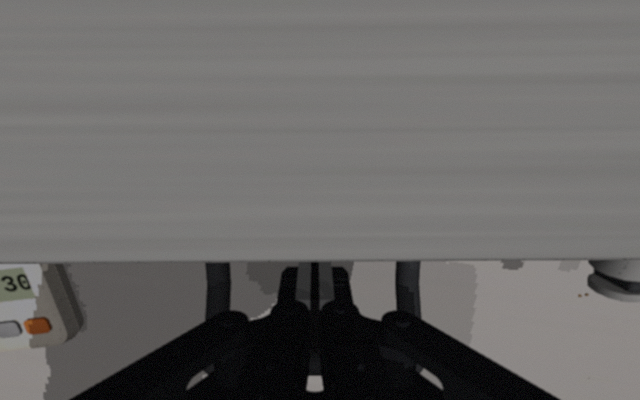

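{"method": "play_rows", "body": {
  "steps": [
    [-0.002, 0, 0, 0, 0, 0, 1],
    [-0.002, 0, 0, 0, 0, 0, 1],
    [-0.002, 0, 0, 0, 0, 0, 1],
    [-0.002, 0, 0, 0, 0, 0, 1],
    [-0.002, 0, 0, 0, 0, 0, 1],
    [-0.002, 0, 0, 0, 0, 0, 1],
    [-0.002, 0, 0, 0, 0, 0, 1],
    [-0.002, 0, 0, 0, 0, 0, 1],
    [-0.002, 0, 0, 0, 0, 0, 1],
    [-0.002, 0, 0, 0, 0, 0, 1]
  ]
}}

```text
t: 9.18
eef_pos: [0.6261, -0.0498, 0.0576]
orientation: [-0.0, 0.997, 0.078, 0.004]
wrist_force: [6.4, 1.1, -5.8]
opening: -0.0
```

```bash
python3 -c "
from h import *
go((-.160,0,.058))"
```

```text
t 9.18 turn [ 0.0005 -0.0075  0.0005] then shift tool [ 0.0149  0.0013 -0.0004] F [ 6.4  1.1 -5.8] op -0.0
tcp cab [-0.1749  0.0013  0.0576]
```

{"method": "play_rows", "body": {
  "steps": [
    [-0.003, 0, 0, 0, 0, 0, 1],
    [-0.003, 0, 0, 0, 0, 0, 1],
    [-0.003, 0, 0, 0, 0, 0, 1],
    [-0.003, 0, 0, 0, 0, 0, 1],
    [-0.003, 0, 0, 0, 0, 0, 1],
    [-0.003, 0, 0, 0, 0, 0, 1],
    [-0.003, 0, 0, 0, 0, 0, 1],
    [-0.003, 0, 0, 0, 0, 0, 1],
    [-0.003, 0, 0, 0, 0, 0, 1],
    [-0.003, 0, 0, 0, 0, 0, 1]
  ]
}}

```text
t: 10.42
eef_pos: [0.5967, -0.0546, 0.0576]
orientation: [0.0, 0.997, 0.078, 0.004]
wrist_force: [7.5, 0.1, -5.4]
opening: 0.0
```

```bash
python3 -c "
from h import *
go((-.160,0,.058))
cv2.imwrite('pics/side6.png',cv2.resize(capture('side')[150:340,220:460,::-1],None,fx=3,fy=3))"
```

```text
t 10.43 turn [ 0.0008 -0.0079  0.0004] then shift tool [ 0.0447  0.0011 -0.0004] F [ 7.5  0.1 -5.4] op 0.0
tcp cab [-0.2047  0.0011  0.0576]
```

View pics/side6.png

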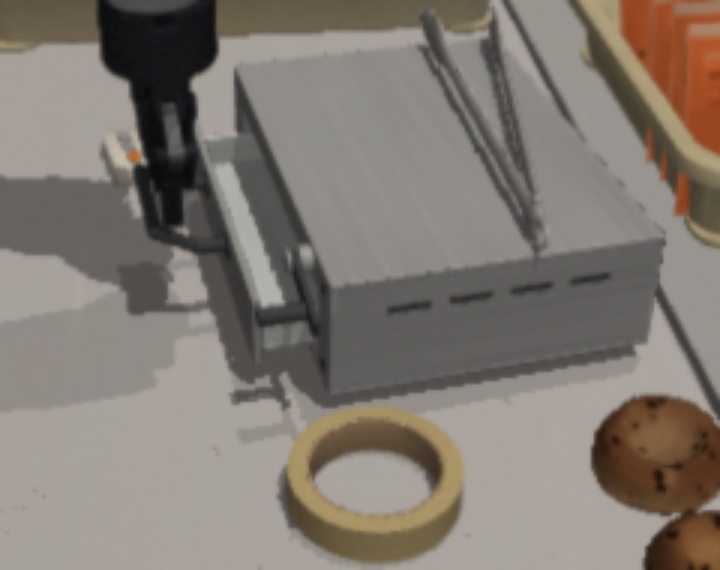

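{"method": "play_rows", "body": {
  "steps": [
    [-0.003, 0, 0, 0, 0, 0, 1],
    [-0.003, 0, 0, 0, 0, 0, 1],
    [-0.003, 0, 0, 0, 0, 0, 1],
    [-0.003, 0, 0, 0, 0, 0, 1],
    [-0.003, 0, 0, 0, 0, 0, 1],
    [-0.003, 0, 0, 0, 0, 0, 1],
    [-0.003, 0, 0, 0, 0, 0, 1],
    [-0.003, 0, 0, 0, 0, 0, 1],
    [-0.003, 0, 0, 0, 0, 0, 1],
    [-0.003, 0, 0, 0, 0, 0, 1],
    [-0.003, 0, 0, 0, 0, 0, 1],
    [-0.003, 0, 0, 0, 0, 0, 1]
  ]
}}

```text
t: 11.98
eef_pos: [0.5616, -0.0603, 0.0577]
orientation: [0.0, 0.997, 0.078, 0.004]
wrist_force: [6.7, -1.0, -5.5]
opening: -0.0002
```

```bash
python3 -c "
from h import *
go((-.160,0,.058))"
```

```text
t 11.97 turn [ 0.001  -0.0085  0.0003] then shift tool [ 0.0803  0.0009 -0.0003] F [ 6.7 -1.  -5.5] op -0.0002
tcp cab [-0.2403  0.0009  0.0577]
```

{"method": "play_rows", "body": {
  "steps": [
    [-0.002, 0, 0, 0, 0, 0, 1],
    [-0.002, 0, 0, 0, 0, 0, 1],
    [-0.002, 0, 0, 0, 0, 0, 1],
    [-0.002, 0, 0, 0, 0, 0, 1],
    [-0.002, 0, 0, 0, 0, 0, 1]
  ]
}}

```text
t: 12.6
eef_pos: [0.5518, -0.0619, 0.0578]
orientation: [0.0, 0.997, 0.077, 0.004]
wrist_force: [6.7, -0.3, -5.3]
opening: -0.0002
```

{"method": "play_rows", "body": {
  "steps": [
    [-0.002, 0, 0, 0, 0, 0, 1],
    [-0.002, 0, 0, 0, 0, 0, 1],
    [-0.002, 0, 0, 0, 0, 0, 1],
    [-0.002, 0, 0, 0, 0, 0, 1]
  ]
}}

```text
t: 13.1
eef_pos: [0.544, -0.0632, 0.0577]
orientation: [0.0, 0.997, 0.077, 0.004]
wrist_force: [7.6, -0.7, -4.9]
opening: -0.0003
```

{"method": "play_rows", "body": {
  "steps": [
    [-0.0015, 0, 0, 0, 0, 0, 1],
    [-0.0015, 0, 0, 0, 0, 0, 1],
    [-0.0015, 0, 0, 0, 0, 0, 1],
    [-0.0015, 0, 0, 0, 0, 0, 1]
  ]
}}

```text
t: 13.6
eef_pos: [0.5381, -0.0642, 0.0578]
orientation: [0.0, 0.997, 0.077, 0.004]
wrist_force: [7.9, 0.9, -4.6]
opening: 0.0001
```

{"method": "play_rows", "body": {
  "steps": [
    [-0.0015, 0, 0, 0, 0, 0, 1],
    [-0.0015, 0, 0, 0, 0, 0, 1],
    [-0.0015, 0, 0, 0, 0, 0, 1]
  ]
}}

```text
t: 13.98
eef_pos: [0.5337, -0.0649, 0.0577]
orientation: [0.0, 0.997, 0.077, 0.004]
wrist_force: [7.6, -1.0, -5.2]
opening: 0.0
```

{"method": "play_rows", "body": {
  "steps": [
    [-0.0015, 0, 0, 0, 0, 0, 1],
    [-0.0015, 0, 0, 0, 0, 0, 1],
    [-0.0015, 0, 0, 0, 0, 0, 1]
  ]
}}

```text
t: 14.35
eef_pos: [0.5293, -0.0656, 0.0577]
orientation: [0.0, 0.997, 0.077, 0.005]
wrist_force: [7.6, -0.3, -5.6]
opening: 0.0001
```

{"method": "play_rows", "body": {
  "steps": [
    [-0.0015, 0, 0, 0, 0, 0, 1],
    [-0.0015, 0, 0, 0, 0, 0, 1],
    [-0.0015, 0, 0, 0, 0, 0, 1]
  ]
}}

```text
t: 14.72
eef_pos: [0.5249, -0.0664, 0.0578]
orientation: [0.0, 0.997, 0.077, 0.005]
wrist_force: [6.3, 0.5, -5.2]
opening: -0.0001
```

{"method": "play_rows", "body": {
  "steps": [
    [-0.0015, 0, 0, 0, 0, 0, 1],
    [-0.0015, 0, 0, 0, 0, 0, 1],
    [-0.0015, 0, 0, 0, 0, 0, 1]
  ]
}}

```text
t: 15.1
eef_pos: [0.5205, -0.067, 0.0577]
orientation: [0.0, 0.997, 0.077, 0.005]
wrist_force: [7.4, -0.3, -5.6]
opening: 0.0
```

{"method": "play_rows", "body": {
  "steps": [
    [-0.0015, 0, 0, 0, 0, 0, 1],
    [-0.0015, 0, 0, 0, 0, 0, 1],
    [-0.0015, 0, 0, 0, 0, 0, 1]
  ]
}}

```text
t: 15.48
eef_pos: [0.5161, -0.0678, 0.0577]
orientation: [0.0, 0.997, 0.077, 0.005]
wrist_force: [7.2, -0.5, -4.7]
opening: 0.0002
```

{"method": "play_rows", "body": {
  "steps": [
    [-0.0015, 0, 0, 0, 0, 0, 1],
    [-0.0015, 0, 0, 0, 0, 0, 1],
    [-0.0015, 0, 0, 0, 0, 0, 1]
  ]
}}

```text
t: 15.85
eef_pos: [0.5117, -0.0685, 0.0577]
orientation: [0.0, 0.997, 0.077, 0.005]
wrist_force: [7.1, -0.4, -5.9]
opening: -0.0004
```

{"method": "play_rows", "body": {
  "steps": [
    [-0.0015, 0, 0, 0, 0, 0, 1],
    [-0.0015, 0, 0, 0, 0, 0, 1],
    [-0.0015, 0, 0, 0, 0, 0, 1]
  ]
}}

```text
t: 16.23
eef_pos: [0.5073, -0.0692, 0.0577]
orientation: [0.0, 0.997, 0.077, 0.005]
wrist_force: [6.7, -1.0, -5.1]
opening: -0.0001
```

{"method": "play_rows", "body": {
  "steps": [
    [-0.0015, 0, 0, 0, 0, 0, 1],
    [-0.0015, 0, 0, 0, 0, 0, 1],
    [-0.0015, 0, 0, 0, 0, 0, 1]
  ]
}}

```text
t: 16.6
eef_pos: [0.504, -0.0698, 0.0578]
orientation: [0.0, 0.997, 0.077, 0.006]
wrist_force: [10.4, 0.4, -5.5]
opening: 0.0
```

{"method": "play_rows", "body": {
  "steps": [
    [-0.0015, 0, 0, 0, 0, 0, 1],
    [-0.0015, 0, 0, 0, 0, 0, 1],
    [-0.0015, 0, 0, 0, 0, 0, 1]
  ]
}}

```text
t: 16.98
eef_pos: [0.5009, -0.0703, 0.0579]
orientation: [0.0, 0.997, 0.078, 0.007]
wrist_force: [10.7, -0.5, -7.7]
opening: -0.0
```

{"method": "play_rows", "body": {
  "steps": [
    [-0.001, 0, 0, 0, 0, 0, 1],
    [-0.001, 0, 0, 0, 0, 0, 1]
  ]
}}

```text
t: 17.23
eef_pos: [0.4996, -0.0705, 0.0579]
orientation: [0.0, 0.997, 0.078, 0.008]
wrist_force: [11.2, 0.1, -8.9]
opening: -0.0002
```

{"method": "play_rows", "body": {
  "steps": [
    [-0.001, 0, 0, 0, 0, 0, 1],
    [0, 0, 0, 0, 0, 0, 1]
  ]
}}

```text
t: 17.48
eef_pos: [0.4991, -0.0706, 0.0579]
orientation: [0.0, 0.997, 0.078, 0.008]
wrist_force: [12.6, 0.1, -9.2]
opening: 0.0
```

{"method": "play_rows", "body": {
  "steps": [
    [-0.001, 0, 0, 0, 0, 0, 1],
    [0, 0, 0, 0, 0, 0, 1]
  ]
}}

```text
t: 17.73
eef_pos: [0.4991, -0.0706, 0.0579]
orientation: [0.0, 0.997, 0.078, 0.009]
wrist_force: [13.3, -0.2, -11.1]
opening: 0.0
```

{"method": "play_rows", "body": {
  "steps": [
    [-0.001, 0, 0, 0, 0, 0, 1],
    [0, 0, 0, 0, 0, 0, 1]
  ]
}}

```text
t: 17.98
eef_pos: [0.4991, -0.0706, 0.058]
orientation: [0.0, 0.997, 0.078, 0.01]
wrist_force: [15.0, 0.0, -12.2]
opening: 0.0002
```

{"method": "play_rows", "body": {
  "steps": [
    [-0.001, 0, 0, 0, 0, 0, 1],
    [0, 0, 0, 0, 0, 0, 1],
    [0, 0, 0, 0, 0, 0, 1]
  ]
}}

```text
t: 18.35
eef_pos: [0.4992, -0.0705, 0.0581]
orientation: [0.0, 0.997, 0.078, 0.011]
wrist_force: [16.4, -0.0, -13.1]
opening: 0.0
```

{"method": "play_rows", "body": {
  "steps": [
    [0.002, 0, 0, 0, 0, 0, 1],
    [0.002, 0, 0, 0, 0, 0, 1],
    [0.002, 0, 0, 0, 0, 0, 1],
    [0.002, 0, 0, 0, 0, 0, 1],
    [0.002, 0, 0, 0, 0, 0, 1],
    [0.002, 0, 0, 0, 0, 0, 1],
    [0.002, 0, 0, 0, 0, 0, 1],
    [0, 0, 0, 0, 0, 0, 1]
  ]
}}

```text
t: 19.35
eef_pos: [0.5005, -0.0689, 0.0571]
orientation: [-0.0, 0.997, 0.077, -0.001]
wrist_force: [-0.4, 0.1, -0.5]
opening: 0.0002
```

```bash
python3 -c "
from h import *
go((-.295,0,.058))"
```

```text
t 19.35 turn [-0.0006  0.002   0.0003] then shift tool [ 0.007   0.0018 -0.0009] F [-0.4  0.1 -0.5] op 0.0002
tcp cab [-0.302   0.0018  0.0571]
```

Free of the bar; centre in the gap, then lift out and clear.

{"method": "play_rows", "body": {
  "steps": [
    [0.003, 0, 0, 0, 0, 0, 1],
    [0.003, 0, 0, 0, 0, 0, 1],
    [0, 0, 0, 0, 0, 0, 1],
    [0, 0, -0.01, 0, 0, 0, 1],
    [0, 0, -0.02, 0, 0, 0, 1],
    [0, 0, -0.03, 0, 0, 0, 1],
    [0, 0, -0.03, 0, 0, 0, 1],
    [0, 0, -0.03, 0, 0, 0, 1],
    [0, 0, 0, 0, 0, 0, 1]
  ]
}}

```text
t: 20.48
eef_pos: [0.5088, -0.0686, 0.1798]
orientation: [0.0, 0.997, 0.077, 0.003]
wrist_force: [0.0, 0.2, -0.7]
opening: 0.0002
```

```bash
python3 - <<'E'
from h import *
go((-.295,0,.058))
c=calibration("wrist");p=np.load("p.npy")
im=capture("wrist")[:,:,::-1].copy()
for X in [(-.303-.016,0,.085)]:
    u=proj("wrist",T(p,X),c)[0];print(u);cv2.circle(im,tuple(int(v) for v in u),3,(0,0,255),1)
cv2.imwrite("pics/w7.png",im)
cv2.imwrite("pics/side7.png",cv2.resize(capture("side")[150:340,200:440,::-1],None,fx=3,fy=3))
E
```

```text
t 20.48 turn [ 0.0013 -0.005  -0.0004] then shift tool [-0.0013  0.0008  0.1218] F [ 0.   0.2 -0.7] op 0.0002
tcp cab [-0.2937  0.0008  0.1798]
[315.1377399  240.63238248]
```

View pics/w7.png

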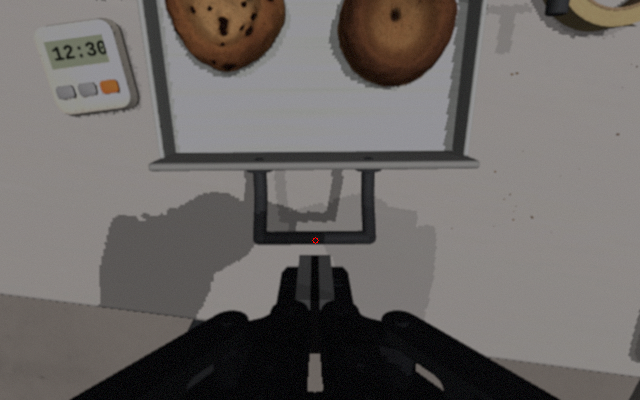

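View pics/side7.png

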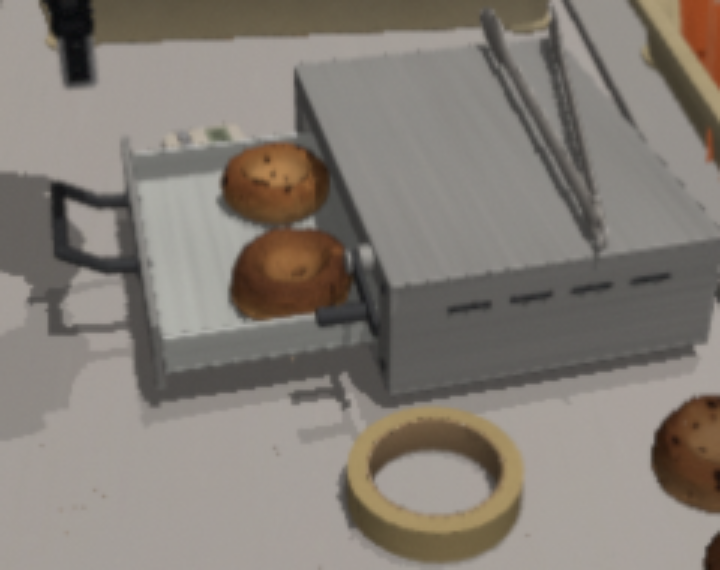

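```bash
python3 -c "
from bench import job_done
print(job_done())"
```

```text
the job is handed in; nothing more can be done
None
```

The tray is out against its end stop with both cakes on it. I handed the job in at about 20.5 s, with the arm clear and about 0 N at the wrist.

- **Latch:** I gripped the tab and swung it along its arc to about 1.4 rad, close to level and past the 1.0 needed. The highest wrist force reading was about 6 N. The last picture shows it still raised and clear of the tray.
- **Tray:** I hooked the handle bar from behind with the fingers shut and pulled at about 7 N. The buffer came in about 128 mm out, and about 7–8 mm further on the tray stopped. There the pull rose from 12.6 to 16.4 N while the tool did not move, so I took that as the hard stop. I then eased off, freed the fingers and lifted away.
- **Wrist force at the stop:** the total reached about 21 N, because the hooked fingers also read a vertical force of about 13 N.
- **Last checks:** the bar is still where the stop left it, to within about 2 mm, the same small offset as in my earlier measurements. The tape and timer look untouched in the pictures; I did not re-measure their positions. No checks failed.

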